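Make up the ballast load on the spring scale

ROBOT

A 6-joint arm with a two-finger parallel gripper is mounted at the origin on a cart in front of the work surface, level with it; the furniture and walls round the work are solid. World frame = base frame: x ahead of the robot, y to its left, z up, the work surface at z = 0. Lengths are in m, angles in rad, forces in N, time in s.
With the tool pointing down it reaches from about 0.25 to 0.775 m from the base axis. Payload 4 kg.
Tool frame: the origin (TCP) lies on the centre line of the jaws, within the pads' length; the fingertips stand 17 mm ahead of it and the grasp point (between the pads) lies 2 mm behind it; z points along the fingers, y is the line along which they close (so a half turn about z gives the same grasp; the last joint's range is limited). The gripper opens to 85 mm and grips with 20 to 120 N. Pads are 22 mm wide; open, the fingers measure 114 mm over their backs; the gripper's body (76 mm by 85 mm) begins 54 mm behind the grasp point. The pads swing forward as they close: fully open they stand 13 mm farther back than shut.
Start: joints at [-1.284, 0.087, 1.371, -0, 1.684, -0.103], TCP at [0.209, -0.509, 0.248] pointing down, gripper open.
Joint ranges: [-3.1, 3.1], [-0.76, 2.03], [0.27, 2.55], [-1.08, 4.22], [0.17, 2.65], [-2.57, 2.57]. Speed limits (rad/s): [2.79, 2.79, 3.14, 3.14, 3.14, 3.14].

INTERFACE

Orientations are given as a 3x3 rotation matrix whose columns are the frame's x, y, z axes.
In Python, from rig import * gives the robot as it stands. The module is installed in compiled form; this text tells all that it offers.
- The arm moves only by the tool carry_out, never from a script. Its argument "plan" is a list of rows, each a list of 4 numbers: the shift along the tool's x, y, z in mm, then the turn about the tool's z in degrees. A call has 1 to 20 rows; each row shifts and turns the commanded pose from where the row before left it, along the tool's axes as they then stand; what a row does not reach is not made up. A row lasts 1/10 s, in which the tool goes at most 50 mm and 8.59 degrees, less where a joint would pass 70% of its speed; a pose out of reach is approached as far as the arm can. A call is refused whole if a number of a shift passes 50 or a number of a turn 8.59, either way. A call with a gripper value outside its range is refused whole. "claw" is the finger opening in mm, from 0 to 85.4, set as the call begins (left out, the last holds). The fingers move at their own pace and stop on an object; "grip_force" is the grip in N (left out, the last holds). Time passes only in rows, so rows that do not move let the fingers close. It gives the time, the measured TCP pose, the force, the opening and the grip force at its end, in the units of the state.
- state(): the state, without advancing time (a new reading comes with each control period).
- capture(name): name is "side" or "top"; returns (picture, depth): 420x560x3 uint8, red, green, blue; 420x560 float32, m along the optical axis (not along the pixel's ray), 0 where there is no reading.
- camera_params(name): a dict with "mtx" (3x3 intrinsics, pixels), "pose" (4x4, takes a point from camera to world coordinates). Camera axes: x right, y up, looking along -z (the intrinsics and any distortion apply to the point x, -y, -z); pixel columns grow to the right and rows downward; lengths in m; the calibration is good to about 2 mm. A picture is of the moment at which its call begins. camera_params takes no time and is no camera call.
- sign_off(): hands the job in; it is judged then, once.
Trained networks look in the newest picture that a camera, given by its name, has taken for a name from the list of things; names that differ only in an ending like _2 or _b are one class to them, and where a whole thing is asked for, a point or a joint stands for the part that bears it (a point fixed in the world has none). Each returns a list of dicts, best first, with "p" (0 to 1); they miss things now and then, are a little off and sometimes report something else, mostly with a low value. They report only what shows in the picture. A call takes as long as a camera call. They do not tell look-alikes from the thing itself.
- spot_in(camera, label): "extent" ([left, top, right, bottom] in pixels, round what is visible of it).
- tip_of(camera, label): "position" ([column, row] in pixels: a listed point, or the origin of a listed thing).
The state is a dict: "time_s": time; "q": joint angles; "joint_vel": joint speeds; "joint_torque": joint torques, N m; "tool_pos": TCP position; "tool_rot": TCP orientation; "ft_force": force on the tool from outside, world axes, zero at the start; "moment": the same for the moment, N m; "gripper_width": finger opening in m; "finger_force": force on a finger pad.
Only numpy, scipy, OpenCV 4.12 (cv2) and the standard library are available. Lean on these libraries where they do the work, as an engineer would, in place of code of your own. Each camera call takes 0.05 s, during which the arm holds its last target. There are 200 camera calls.

TASK

Add ballast weights to the spring scale's pan or take them off until the black pointer comes to rest inside the red bracket; the weights look alike but are not equally heavy, and only their heft tells which is which. Never let the pointer sink more than 12 mm below the bracket's opening, not even for a moment, and leave the bracket itself where it is clamped. At the end the weights in use stand upright side by side on the pan, the spare ones stand upright on the worktop clear of the pan, and the torch, tape measure and ratchet have been left alone.

Things in the scene. Friction and masses are not known exactly. Their poses are not given: they have to be found in the camera images.
- weight_1_centre (a point): Ballast weight, one of three that look alike: blue block 100 (x) x 40 x 24 mm with a dark bar handle on two posts over its middle: 76 mm long along x, 14 wide, underside 40, top 62 mm above the weight's underside. Point: centre, half-way up (31 mm above its underside, 20 below the handle bar's middle); z up. Starts on the worktop; of the two there one is about 0.14, the other 0.56 kg.
- weight_2_centre (a point): Ballast weight, one of three that look alike: blue block 100 (x) x 40 x 24 mm with a dark bar handle on two posts over its middle: 76 mm long along x, 14 wide, underside 40, top 62 mm above the weight's underside. Point: centre, half-way up (31 mm above its underside, 20 below the handle bar's middle); z up. Starts on the pan; about 0.28 kg.
- weight_3_centre (a point): Ballast weight, one of three that look alike: blue block 100 (x) x 40 x 24 mm with a dark bar handle on two posts over its middle: 76 mm long along x, 14 wide, underside 40, top 62 mm above the weight's underside. Point: centre, half-way up (31 mm above its underside, 20 below the handle bar's middle); z up. Starts on the worktop; of the two there one is about 0.14, the other 0.56 kg.
- pan_floor (a point): Centre of the upper face of the aluminium pan, moving with it (130 mm above the worktop when empty). Flat tray 150 (x) by 230 mm (y), rim 6 mm high; x points to the back, z up. Weights fit side by side, long sides along x, centres at least 50 mm apart in y. Base below: 14 mm high, to 103 mm in front and 105 mm either side of this point.
- pan (a joint): How far the pan has sunk straight down from its empty height, m; stop at 0.078. It hangs on a damped spring: 65.4 mm per kg of load (150 N/m), wherever on the pan the load lies, settling within about 1 s.
- pointer (a point): Tip of the thin black pointer (2 mm thick) that stands up from the back of the pan, 85 mm above the pan floor and 112 mm behind its centre; it sinks with the pan in front of an upright white board (a line every 10 mm; 255 mm high, 76 mm wide, its face 125 mm behind the pan centre).
- bracket (a point): Middle of the red target bracket on the white board: two red jaws, 14 mm apart inside, above and below the height where the pointer shall rest. Clamped at a height that differs from time to time; z up, on the same vertical line as the pointer tip.
- torch: Small black torch lying on the worktop, 115 mm long. Bystander. Origin under its centre.
- tape_measure: Yellow pocket tape measure, 74 x 35 mm, 63 mm high. Bystander. Origin under its centre.
- ratchet: Chrome socket ratchet lying flat, 183 x 38 mm, 21 mm high. Bystander. Origin under its centre.
There are look-alikes about, which are no part of the job. Leave any brown look-alike of the part that bears weight_1_centre alone. What is shaped like the part that bears weight_3_centre but green is not meant.

How it is judged:
At the end, for the whole second after the job is handed in: The pointer rests within 7 mm of the middle of the red bracket, pan still; each weight stands upright (within 7 degrees) on the pan floor (centre within 50 mm of the pan centre in x, 110 mm in y) or on the worktop, its centre over 100 mm from the pan centre (z of pointer in the frame of bracket between -0.007 and 0.007 m and velocity of joint pan between -0.004 and 0.004 m/s and ((x of weight_1_centre in the frame of pan_floor between -0.05 and 0.05 m and y of weight_1_centre in the frame of pan_floor between -0.11 and 0.11 m and z of weight_1_centre in the frame of pan_floor between 0.024 and 0.038 m and angle between weight_1_centre's own z axis and vertical below 0.12 rad) or (height (world z) of weight_1_centre between 0.024 and 0.038 m and angle between weight_1_centre's own z axis and vertical below 0.12 rad and horizontal distance between weight_1_centre and pan_floor above 0.1 m)) and ((x of weight_2_centre in the frame of pan_floor between -0.05 and 0.05 m and y of weight_2_centre in the frame of pan_floor between -0.11 and 0.11 m and z of weight_2_centre in the frame of pan_floor between 0.024 and 0.038 m and angle between weight_2_centre's own z axis and vertical below 0.12 rad) or (height (world z) of weight_2_centre between 0.024 and 0.038 m and angle between weight_2_centre's own z axis and vertical below 0.12 rad and horizontal distance between weight_2_centre and pan_floor above 0.1 m)) and ((x of weight_3_centre in the frame of pan_floor between -0.05 and 0.05 m and y of weight_3_centre in the frame of pan_floor between -0.11 and 0.11 m and z of weight_3_centre in the frame of pan_floor between 0.024 and 0.038 m and angle between weight_3_centre's own z axis and vertical below 0.12 rad) or (height (world z) of weight_3_centre between 0.024 and 0.038 m and angle between weight_3_centre's own z axis and vertical below 0.12 rad and horizontal distance between weight_3_centre and pan_floor above 0.1 m))); the robot touches nothing.
It fails at once if the pointer sinks more than 12 mm below the bracket's opening (19 mm below its middle) (z of pointer in the frame of bracket below -0.019 m).
It fails at once if the red bracket is shifted by more than 4 mm (distance of bracket from where it was at the start of the episode above 0.004 m).
It fails at once if the torch is moved by more than 20 mm (distance of torch from where it was at the start of the episode above 0.02 m).
It fails at once if the tape measure is moved by more than 20 mm (distance of tape_measure from where it was at the start of the episode above 0.02 m).
It fails at once if the ratchet is moved by more than 20 mm (distance of ratchet from where it was at the start of the episode above 0.02 m).
It also fails if it takes over 72 s, if anything falls off the work surface, if the arm or the gripper's body presses on something with over 40 N, if the wrist force passes 120 N, or if a joint passes its speed limit or range.

## Working session

There is one attempt and no reset: what is moved stays moved. The work goes in short steps, Python scripts to look and compute and a tool call to move; the robot and the scene stay as the last step left them, time stands still between calls to the robot, and variables do not carry over. Pictures are saved under pics/ and viewed, at most 10 in all, crops included, and the job is handed in when it is done.

Besides the shell and the picture viewer there is one more tool, called after ">>>" by a JSON object that holds its "name" and its "arguments". carry_out: Moves the arm, as the interface text tells. Its arguments: {"type":"object","properties":{"plan":{"type":"array"},"claw":{"type":"number"},"grip_force":{"type":"number"}},"required":["plan"]}

```bash
mkdir -p pics; cat > h.py <<'E'
from rig import *
import numpy as np, cv2
def w(name,u,v,d):
    P=camera_params(name);K=P["mtx"];M=np.array(P["pose"])
    x=(u-K[0][2])/K[0][0]*d;y=(v-K[1][2])/K[1][1]*d
    return (M@np.array([x,-y,-d,1]))[:3]
def cloud(name,D):
    v,u=np.mgrid[:D.shape[0],:D.shape[1]]
    P=camera_params(name);K=P["mtx"];M=np.array(P["pose"])
    p=np.stack([(u-K[0][2])/K[0][0]*D,-(v-K[1][2])/K[1][1]*D,-D],-1)
    return p@M[:3,:3].T+M[:3,3]
E
python3 - <<'E'
from h import *
s=state();print(s["time_s"],s["tool_pos"],s["tool_rot"],s["ft_force"])
for n in("side","top"):
    I,D=capture(n);cv2.imwrite(f"pics/{n}0.png",I[:,:,::-1]);np.save(n+"0.npy",D);np.save(n+"I0.npy",I)
    print(n,np.round(camera_params(n)["pose"],3).tolist())
    for l in("weight_1_centre","pan_floor","pointer","bracket"):
        for r in tip_of(n,l)[:6]:
            u,v=r["position"];d=D[int(round(v)),int(round(u))];print(l,round(r["p"],2),np.round([u,v]),np.round(w(n,u,v,d),3))
E
```

```text
0.0 [ 0.20886395 -0.50830214  0.2471181 ] [[ 9.24969836e-01  3.80039966e-01 -6.52679366e-04]
 [ 3.80040468e-01 -9.24967376e-01  2.14403491e-03]
 [ 2.11111835e-04 -2.23121219e-03 -9.99997489e-01]] [-0.35332404  0.23897659 -0.77577159]
side [[-0.997, 0.072, -0.037, 0.432], [-0.08, -0.825, 0.559, 0.39], [0.01, 0.56, 0.828, 1.139], [0.0, 0.0, 0.0, 1.0]]
weight_1_centre 0.78 [336. 212.] [ 0.307 -0.365  0.064]
weight_1_centre 0.62 [298. 256.] [ 0.4   -0.224  0.066]
weight_1_centre 0.58 [280. 213.] [ 0.453 -0.358  0.053]
pan_floor 0.72 [202. 282.] [ 0.613 -0.112  0.114]
pan_floor 0.51 [227. 184.] [ 0.61  -0.48   0.003]
pan_floor 0.44 [293. 171.] [ 0.426 -0.526  0.023]
pointer 0.58 [149. 267.] [ 0.716 -0.096  0.196]
bracket 0.59 [153. 269.] [ 0.76  -0.185  0.015]
bracket 0.54 [293. 171.] [ 0.426 -0.526  0.023]
top [[-0.027, 0.998, -0.05, 0.415], [-1.0, -0.027, 0.002, -0.274], [0.0, 0.05, 0.999, 1.155], [0.0, 0.0, 0.0, 1.0]]
weight_1_centre 0.88 [313. 216.] [ 0.454 -0.359  0.058]
weight_1_centre 0.74 [267. 239.] [ 0.401 -0.246  0.064]
weight_1_centre 0.58 [332. 277.] [ 0.306 -0.399  0.064]
pan_floor 0.73 [204. 152.] [ 0.609 -0.106  0.107]
pan_floor 0.61 [382. 226.] [ 0.424 -0.533  0.026]
pointer 0.81 [194.  96.] [ 0.713 -0.101  0.197]
bracket 0.42 [192.  95.] [ 0.715 -0.097  0.2  ]
```

View pics/side0.png

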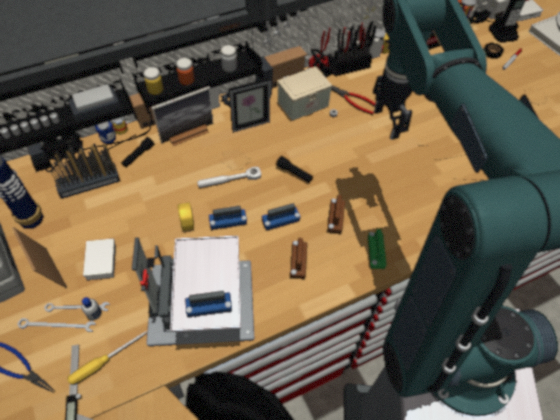

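View pics/top0.png

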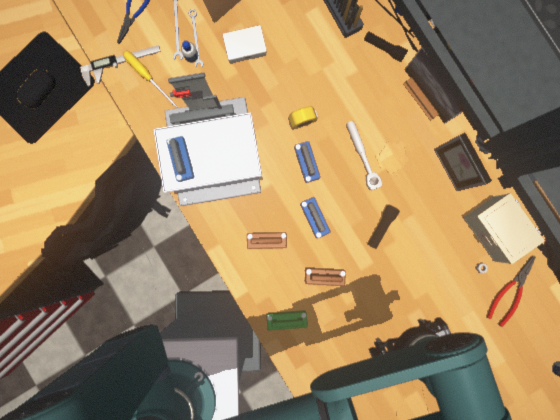

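The blue weights are at top (307,161), (315,217) and, on the pan, (179,157). The brown blocks (267,240), (325,276) and the green one (287,320) are look-alikes, so I leave them. The red bracket is at top (180,94) and side (145,278). Next I measure these and make an enlarged crop.

```bash
python3 - <<'E'
from h import *
crops=[]
for n in("side","top"):
    I=np.load(n+"I0.npy");D=np.load(n+"0.npy");C=cloud(n,D);H=cv2.cvtColor(I,cv2.COLOR_RGB2HSV).astype(int)
    h,s,v=H[...,0],H[...,1],H[...,2]
    blue=(h>100)&(h<125)&(s>110)&(v>50)
    k,L,st,ce=cv2.connectedComponentsWithStats(blue.astype(np.uint8))
    for i in range(1,k):
        if st[i,4]>60:
            P=C[L==i];P=P[P[:,2]>-.05]
            if len(P)<30: continue
            m=np.median(P,0); 
            if not(0.3<m[0]<.75 and -.5<m[1]<.1):continue
            top=P[P[:,2]>np.percentile(P[:,2],50)-.006]; r=cv2.minAreaRect((P[:,:2]*1000).astype(np.float32))
            # everything incl. handle within 45mm of the centre, above block top
            q=C[(abs(C[...,:2]-np.array(r[0])/1000)**2).sum(-1)<.045**2]; hz=np.percentile(q[:,2],97); q=q[(q[:,2]>hz-.012)]
            rr=cv2.minAreaRect((q[:,:2]*1000).astype(np.float32))
            print(n,"blue",ce[i].round(),"zmed",m[2].round(3),"rect",np.round(r[0]),np.round(r[1]),round(r[2]),"| handle z",hz.round(3),np.round(rr[0]),np.round(rr[1]),round(rr[2]))
    red=((h<6)|(h>174))&(s>150)&(v>90)
    k,L,st,ce=cv2.connectedComponentsWithStats(red.astype(np.uint8))
    for i in range(1,k):
        P=C[L==i];m=np.median(P,0)
        if st[i,4]>5 and .6<m[0]<.85 and -.3<m[1]<.1: print(n,"red",ce[i].round(1),st[i].tolist(),m.round(3),P.min(0).round(3),P.max(0).round(3))
    if n=="side":
        pan=C[240:330,172:240].reshape(-1,3);pan=pan[(pan[:,2]>.06)&(pan[:,2]<.2)];print("panz",np.percentile(pan[:,2],[5,25,50,75]).round(4), pan.min(0).round(3),pan.max(0).round(3))
        a=I[220:340,110:240]
    else:
        a2=I[70:240,150:340]; 
    if n=="top":
        pan=C[115:195,155:262].reshape(-1,3);pan=pan[(pan[:,2]>.085)&(pan[:,2]<.125)];print("panz",np.percentile(pan[:,2],[5,25,50,75]).round(4),cv2.minAreaRect((pan[:,:2]*1000).astype(np.float32)))
A=cv2.resize(a,None,fx=3.2,fy=3.2,interpolation=3);B=cv2.resize(a2,None,fx=2,fy=2,interpolation=3)
H_=max(A.shape[0],B.shape[0]);X=np.zeros((H_,A.shape[1]+B.shape[1],3),np.uint8);X[:A.shape[0],:A.shape[1]]=A;X[:B.shape[0],A.shape[1]:]=B
cv2.imwrite("pics/crop1.png",X[:,:800,::-1])
for n in("side","top"):
  capture(n)
  for l in("torch","tape_measure","ratchet"):
    r=tip_of(n,l)[:1]
    for t in r:
        u,v=t["position"];print(n,l,t["p"],np.round([u,v]),w(n,u,v,np.load(n+"0.npy")[int(v),int(u)]).round(3))
E
```

```text
Traceback (most recent call last):
IndexError: index -1 is out of bounds for axis 0 with size 0
```

```bash
cat > m.py <<'E'
from h import *
def near(P,tol=.07):
    m=np.median(P,0);return P[np.linalg.norm(P-m,axis=1)<tol]
def weights(n,I,D):
    C=cloud(n,D);H=cv2.cvtColor(I,cv2.COLOR_RGB2HSV).astype(int);h,s,v=H[...,0],H[...,1],H[...,2]
    blue=((h>100)&(h<125)&(s>110)&(v>50)&(D>0)).astype(np.uint8)
    blue=cv2.morphologyEx(blue,cv2.MORPH_CLOSE,np.ones((11,11)))
    k,L,st,ce=cv2.connectedComponentsWithStats(blue)
    for i in range(1,k):
        if st[i,4]<80: continue
        Q=C[(L==i)&(D>0)];m=np.median(Q,0)
        if not(.25<m[0]<.75 and -.6<m[1]<.1):continue
        P=near(Q);z=np.percentile(P[:,2],97);T=P[P[:,2]>z-.012]
        r=cv2.minAreaRect((P[:,:2]*1000).astype(np.float32));t=cv2.minAreaRect((T[:,:2]*1000).astype(np.float32))
        print(n,"blue",ce[i].round(),"all",[np.round(a).tolist() for a in r],"topz",z.round(4),[np.round(a).tolist() for a in t],"med",(np.median(T,0)*1000).round())
    red=((h<6)|(h>174))&(s>150)&(v>90)&(D>0)
    P=C[red];q=(P[:,0]>.69)&(P[:,0]<.8)&(P[:,1]>-.2)&(P[:,1]<0)&(P[:,2]>.05);uv=np.argwhere(red)[q];P=P[q]
    if len(P):print(n,"red",len(P),uv.min(0),uv.max(0),P.min(0).round(3),np.median(P,0).round(3),P.max(0).round(3))
    if len(P): print("  hist z(mm)",np.histogram(P[:,2]*1000,bins=np.arange(100,260,5))[0].tolist())
    return C
E
python3 - <<'E'
from m import *
for n in("side","top"):
    I=np.load(n+"I0.npy");D=np.load(n+"0.npy");C=weights(n,I,D)
    if n=="top":
        g=(D>0)&(C[...,2]>.08)&(C[...,2]<.125)&(C[...,0]>.48)&(C[...,0]<.73)&(C[...,1]>-.3);pan=C[g]
        print("pan",np.percentile(pan[:,2],[5,25,50,75,95]).round(4),cv2.minAreaRect((pan[:,:2]*1000).astype(np.float32)))
a=np.load("sideI0.npy")[220:340,110:240];b=np.load("topI0.npy")[70:240,150:340]
A=cv2.resize(a,None,fx=3,fy=3,interpolation=3);B=cv2.resize(b,None,fx=2.1,fy=2.1,interpolation=3)
X=np.zeros((max(len(A),len(B)),A.shape[1]+B.shape[1],3),np.uint8);X[:len(A),:A.shape[1]]=A;X[:len(B),A.shape[1]:]=B
cv2.imwrite("pics/crop1.png",X[...,::-1])
E
```

```text
side blue [280. 219.] all [[450.0, -363.0], [95.0, 36.0], 22.0] topz 0.0409 [[448.0, -358.0], [75.0, 21.0], 20.0] med [ 471. -353.   33.]
side blue [227. 220.] all [[591.0, -348.0], [92.0, 36.0], 15.0] topz 0.0452 [[591.0, -346.0], [76.0, 7.0], 17.0] med [ 617. -340.   43.]
side blue [209. 306.] all [[589.0, -51.0], [93.0, 36.0], 14.0] topz 0.1503 [[589.0, -49.0], [91.0, 28.0], 12.0] med [594. -45. 141.]
side red 74 [270 141] [284 147] [ 0.718 -0.105  0.145] [ 0.722 -0.075  0.194] [ 0.732 -0.055  0.202]
  hist z(mm) [0, 0, 0, 0, 0, 0, 0, 0, 0, 2, 0, 1, 1, 0, 1, 16, 2, 1, 16, 32, 2, 0, 0, 0, 0, 0, 0, 0, 0, 0, 0]
top blue [180. 158.] all [[590.0, -54.0], [94.0, 35.0], 13.0] topz 0.1752 [[586.0, -54.0], [65.0, 14.0], 14.0] med [583. -56. 172.]
top blue [308. 162.] all [[592.0, -351.0], [90.0, 33.0], 16.0] topz 0.0649 [[589.0, -352.0], [66.0, 14.0], 16.0] med [ 587. -353.   61.]
top blue [315. 217.] all [[451.0, -367.0], [92.0, 34.0], 23.0] topz 0.0649 [[452.0, -367.0], [75.0, 14.0], 23.0] med [ 453. -366.   61.]
top red 90 [ 90 173] [ 96 190] [ 0.718 -0.09   0.156] [ 0.723 -0.072  0.193] [ 0.728 -0.056  0.201]
  hist z(mm) [0, 0, 0, 0, 0, 0, 0, 0, 0, 0, 0, 1, 0, 0, 3, 26, 5, 3, 17, 31, 4, 0, 0, 0, 0, 0, 0, 0, 0, 0, 0]
pan [0.0863 0.1091 0.1111 0.1128 0.1164] ((612.0213623046875, -20.734725952148438), (209.25807189941406, 418.55645751953125), 11.39874267578125)
```

View pics/crop1.png

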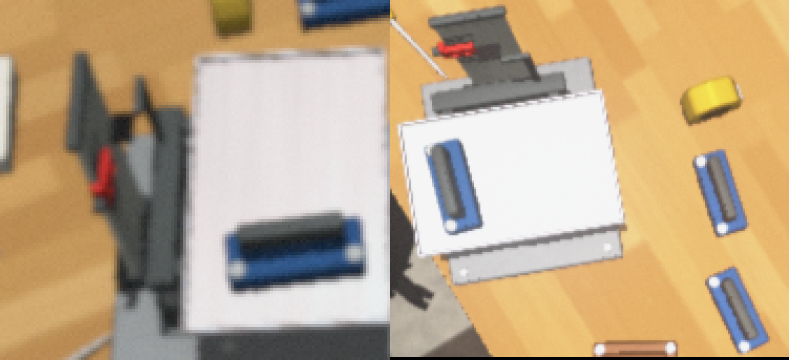

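The crop confirms two blue weights on the worktop, one blue on the pan at its left, and the red bracket with a pointer slightly above it. I refine the bracket and pan centre and work out the first move.

```bash
cat >> m.py <<'E'
def delta(target,yaw=None):
    s=state();R=np.array(s["tool_rot"]);p=np.array(s["tool_pos"])
    a=np.degrees(np.arctan2(R[1,0],R[0,0]));d=R.T@(np.array(target)-p)*1000
    t=0 if yaw is None else (a-yaw)
    print("t",round(s["time_s"],2),"tcp",p.round(4),"yaw",a.round(2),"delta tool mm (before turn)",d.round(1),"turn",round(t,1),"F",np.round(s["ft_force"],2),"w",round(s["gripper_width"],4))
E
python3 - <<'E'
from m import *
for n in("top","side"):
    I=np.load(n+"I0.npy");D=np.load(n+"0.npy");C=cloud(n,D);H=cv2.cvtColor(I,cv2.COLOR_RGB2HSV).astype(int);h,s,v=H[...,0],H[...,1],H[...,2]
    g=(s<50)&(v>150)&(D>0)&(abs(C[...,2]-.112)<.012)&(C[...,0]>.48)&(C[...,0]<.72)&(C[...,1]>-.3)&(C[...,1]<.1);m=cv2.morphologyEx(g.astype(np.uint8),cv2.MORPH_OPEN,np.ones((3,3)))>0
    print(n,"pan",np.median(C[m][:,2]).round(4),cv2.minAreaRect((C[m][:,:2]*1000).astype(np.float32)))
    t=(D>0)&(abs(C[...,2])<.015)&(C[...,0]>.4)&(C[...,0]<.65)&(C[...,1]<-.25)&(C[...,1]>-.45);print("table z",np.median(C[t][:,2]).round(4))
    red=((h<6)|(h>174))&(s>150)&(v>90)&(D>0)&(C[...,0]>.69)&(C[...,0]<.8)&(C[...,1]>-.12)&(C[...,2]>.16)
    uv=np.argwhere(red)
    r0=uv.min(0);print(r0);
    for r in range(uv[:,0].min(),uv[:,0].max()+1):
        for_=[(int(c),int(C[r,c,2]*1000),int(C[r,c,0]*1000)) for c in uv[uv[:,0]==r][:,1]]; print(r,for_[::2])
delta([.452,-.367,.15],23)
E
```

```text
top pan 0.1117 ((608.8087768554688, -113.57379913330078), (155.1490478515625, 230.2239990234375), 8.126009941101074)
table z 0.0001
[ 90 173]
90 [(174, 198, 727), (187, 193, 727)]
91 [(173, 199, 724), (175, 198, 724), (182, 196, 724), (184, 195, 725), (186, 196, 724), (188, 196, 724)]
92 [(173, 198, 722), (175, 197, 722), (177, 197, 722), (179, 193, 723), (181, 195, 723), (183, 196, 722), (185, 198, 721), (187, 197, 721), (189, 194, 722)]
93 [(173, 200, 719), (175, 200, 719), (177, 196, 720), (179, 197, 720), (181, 193, 721), (183, 193, 721), (185, 189, 722), (187, 176, 726), (189, 178, 725)]
94 [(174, 193, 719), (176, 193, 719), (178, 196, 718), (180, 190, 720), (182, 182, 722), (184, 176, 724), (186, 178, 723), (188, 177, 724), (190, 178, 723)]
95 [(175, 188, 718), (177, 180, 721), (179, 180, 721), (181, 177, 722), (183, 175, 722), (185, 176, 722), (187, 176, 722)]
96 [(176, 178, 719), (178, 174, 721), (180, 174, 720), (182, 175, 720)]
side pan 0.1124 ((606.2056274414062, -115.62034606933594), (149.81651306152344, 232.4070587158203), 8.111335754394531)
table z 0.0014
[270 141]
270 
[... 168 characters left out ...]
721), (147, 178, 722)]
275 [(143, 196, 724), (145, 193, 721), (147, 178, 721)]
276 [(143, 195, 724), (145, 197, 719), (147, 179, 721)]
277 [(143, 197, 723), (145, 193, 720), (147, 180, 720)]
278 [(143, 193, 724), (145, 194, 719), (147, 175, 721)]
279 [(143, 195, 722), (145, 194, 719), (147, 175, 720)]
280 [(143, 196, 722), (145, 195, 718)]
281 [(141, 202, 723), (143, 198, 721), (145, 193, 718)]
282 [(141, 199, 724), (143, 198, 720), (145, 193, 717)]
283 [(141, 198, 723), (143, 197, 720), (145, 177, 722)]
284 [(141, 192, 725), (143, 192, 721), (145, 189, 718)]
t 0.5 tcp [ 0.209  -0.5087  0.2483] yaw 22.33 delta tool mm (before turn) [278.6 -38.8  98.3] turn -0.7 F [ 0.33  0.27 -0.61] w 0.0854
```

>>> {"name": "carry_out", "arguments": {"plan": [[28,-4,10,0],[28,-4,10,0],[28,-4,10,0],[28,-4,10,0],[28,-4,10,0],[28,-4,10,0],[28,-4,10,0],[28,-4,10,0],[28,-4,10,0],[28,-4,10,0],[0,0,0,0],[0,0,0,0]], "claw": 50, "grip_force": 30}}

```text
time_s: 1.7
tool_pos: [0.4529, -0.365, 0.148]
tool_rot: [[0.924, 0.381, -0.001], [0.381, -0.924, 0.0], [-0.001, -0.0, -1.0]]
ft_force: [-0.3, -0.3, 0.6]
gripper_width: 0.0502
finger_force: 0.0
```

```bash
python3 - <<'E'
from m import *
delta([.452,-.367,.049],23)
I,D=capture("side");a=I[150:290,200:380];cv2.imwrite("pics/s1.png",cv2.resize(a,None,fx=3,fy=3,interpolation=3)[:,:,::-1])
E
```

```text
t 1.7 tcp [ 0.4529 -0.365   0.148 ] yaw 22.41 delta tool mm (before turn) [-1.5  1.5 99. ] turn -0.6 F [-0.3  -0.35  0.62] w 0.0502
```

View pics/s1.png

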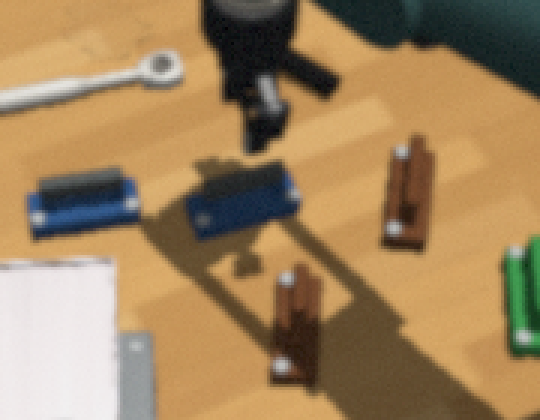

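The gripper hangs over the nearer blue weight, with its fingers across the handle at about crop (255,130). I descend, grip and lift to feel the weight.

>>> {"name": "carry_out", "arguments": {"plan": [[-2,2,20,-0.6],[0,0,20,0],[0,0,20,0],[0,0,20,0],[0,0,19,0],[0,0,0,0],[0,0,0,0]]}}

```text
time_s: 2.45
tool_pos: [0.4512, -0.3688, 0.05]
tool_rot: [[0.921, 0.388, 0.0], [0.388, -0.921, -0.001], [0.0, 0.001, -1.0]]
ft_force: [0.3, -0.2, 0.4]
gripper_width: 0.0505
finger_force: 0.0
```

>>> {"name": "carry_out", "arguments": {"plan": [[0,0,0,0],[0,0,0,0],[0,0,0,0],[0,0,0,0],[0,0,0,0],[0,0,0,0]], "claw": 5, "grip_force": 40}}

```text
time_s: 3.05
tool_pos: [0.452, -0.3684, 0.0504]
tool_rot: [[0.921, 0.39, 0.001], [0.39, -0.921, -0.001], [0.0, 0.002, -1.0]]
ft_force: [-0.7, -0.0, 4.6]
gripper_width: 0.0133
finger_force: 44.1
```

>>> {"name": "carry_out", "arguments": {"plan": [[0,0,-10,0],[0,0,-20,0],[0,0,-20,0],[0,0,0,0],[0,0,0,0],[0,0,0,0],[0,0,0,0]]}}

```text
time_s: 3.75
tool_pos: [0.451, -0.3673, 0.0975]
tool_rot: [[0.921, 0.39, -0.002], [0.39, -0.921, 0.002], [-0.001, -0.003, -1.0]]
ft_force: [0.7, -0.0, -1.4]
gripper_width: 0.0133
finger_force: 43.3
```

```bash
python3 - <<'E'
from m import *
F=[]
for i in range(4): capture("side");F.append(state()["ft_force"])
print(np.mean(F,0),np.std(F,0)); delta([.612,-.144,.25],10)
E
```

```text
[ 0.09930583  0.06696259 -0.94441034] [0.24532336 0.26295431 0.54797159]
t 3.95 tcp [ 0.4515 -0.3677  0.0986] yaw 22.93 delta tool mm (before turn) [ 235.  -143.7 -151.3] turn 12.9 F [-0.01  0.47 -0.88] w 0.0133
```

Pulled force changed by about -1.4 N, so this is the 0.14 kg weight and 0.42 kg would result (pointer about 187 mm against bracket about 184-185 mm). I take it to the pan.

>>> {"name": "carry_out", "arguments": {"plan": [[0,0,-30,0],[0,0,-40,0],[10,-6,-40,0],[20,-12,-6,0],[25,-15,0,0],[25,-15,0,0],[25,-15,0,0],[25,-15,0,0],[25,-15,0,0],[25,-15,0,0],[25,-15,0,0],[20,-14,0,0],[10,-7,0,0],[0,0,0,4.3],[0,0,0,4.3],[0,0,0,4.3],[0,0,0,0],[0,0,0,0],[0,0,0,0]]}}

```text
time_s: 5.85
tool_pos: [0.6119, -0.1441, 0.2153]
tool_rot: [[0.985, 0.175, -0.0], [0.175, -0.985, -0.0], [-0.0, 0.0, -1.0]]
ft_force: [0.5, 0.5, -1.6]
gripper_width: 0.0134
finger_force: 43.2
```

```bash
python3 - <<'E'
from m import *
delta([.612,-.144,.153],10)
I,D=capture("side");weights("side",I,D);a=I[190:350,110:310];cv2.imwrite("pics/s2.png",cv2.resize(a,None,fx=3,fy=3,interpolation=3)[:,:,::-1])
E
```

```text
t 5.85 tcp [ 0.6119 -0.1441  0.2153] yaw 10.07 delta tool mm (before turn) [ 0.1 -0.  62.3] turn 0.1 F [ 0.49  0.49 -1.55] w 0.0134
side blue [228. 221.] all [[592.0, -346.0], [87.0, 30.0], 16.0] topz 0.0304 [[591.0, -346.0], [86.0, 30.0], 16.0] med [ 594. -342.   24.]
side blue [205. 257.] all [[608.0, -141.0], [91.0, 34.0], 12.0] topz 0.2041 [[609.0, -142.0], [87.0, 25.0], 8.0] med [ 584. -141.  195.]
side blue [208. 306.] all [[590.0, -50.0], [92.0, 36.0], 14.0] topz 0.1509 [[588.0, -48.0], [88.0, 27.0], 13.0] med [597. -46. 141.]
side red 76 [270 141] [284 147] [ 0.718 -0.104  0.143] [ 0.722 -0.075  0.194] [ 0.732 -0.055  0.204]
  hist z(mm) [0, 0, 0, 0, 0, 0, 0, 0, 2, 0, 0, 1, 1, 0, 2, 17, 0, 0, 19, 28, 6, 0, 0, 0, 0, 0, 0, 0, 0, 0, 0]
```

View pics/s2.png

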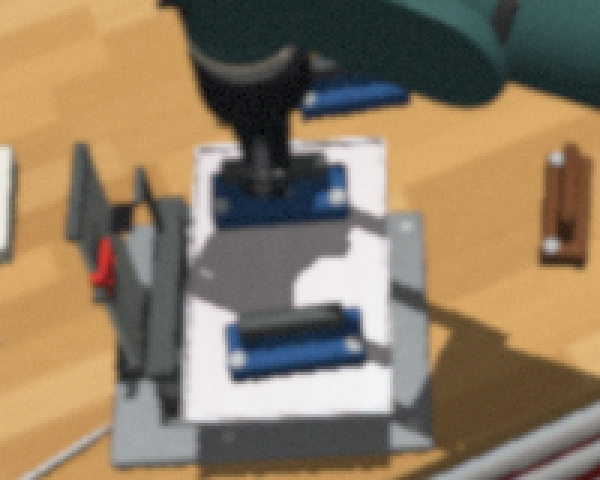

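The held weight hangs level over the free half of the pan (crop 280,195), clear of the other weight (295,345). I lower it and release.

>>> {"name": "carry_out", "arguments": {"plan": [[0,0,15,0],[0,0,18,0],[0,0,12,0],[0,0,6,0],[0,0,4,0],[0,0,3,0],[0,0,2,0],[0,0,2,0],[0,0,0,0],[0,0,0,0],[0,0,0,0],[0,0,0,0],[0,0,0,0]]}}

```text
time_s: 7.2
tool_pos: [0.6123, -0.1439, 0.1536]
tool_rot: [[0.985, 0.174, 0.001], [0.174, -0.985, -0.0], [0.001, 0.001, -1.0]]
ft_force: [1.0, -0.4, -0.6]
gripper_width: 0.0133
finger_force: 43.4
```

>>> {"name": "carry_out", "arguments": {"plan": [[0,0,0,0],[0,0,0,0],[0,0,0,0],[0,0,0,0],[0,0,0,0]], "claw": 42}}

```text
time_s: 7.7
tool_pos: [0.612, -0.1438, 0.1533]
tool_rot: [[0.985, 0.174, -0.0], [0.174, -0.985, -0.0], [-0.0, 0.0, -1.0]]
ft_force: [0.5, -0.5, -0.0]
gripper_width: 0.0422
finger_force: 0.0
```

>>> {"name": "carry_out", "arguments": {"plan": [[0,0,-10,0],[0,0,-20,0],[0,0,-30,0],[0,0,-40,0],[-30,15,-10,0],[-40,20,0,0],[-40,20,0,0],[-40,20,0,0],[-40,20,0,0],[-30,20,0,0],[0,0,0,0],[0,0,0,0],[0,0,0,0]]}}

```text
time_s: 9.0
tool_pos: [0.4161, -0.2949, 0.2638]
tool_rot: [[0.985, 0.175, 0.001], [0.175, -0.985, -0.0], [0.001, 0.0, -1.0]]
ft_force: [0.6, 0.3, -0.7]
gripper_width: 0.042
finger_force: 0.0
```

```bash
python3 - <<'E'
from m import *
delta([.612,-.144,.153],10)
X=[]
for n in("side","top"):
    I,D=capture(n);C=weights(n,I,D)
    g=(D>0)&(abs(C[...,2]-.105)<.015)&(np.hypot(C[...,0]-.608,C[...,1]+.114)<.07);print("pan z",np.median(C[g][:,2]).round(4))
    for r in tip_of(n,"pointer")[:2]:
        u,v=r["position"];i,j=int(round(v)),int(round(u));print("pointer",r["p"],u,v,C[i,j].round(4))
    X.append(cv2.resize(I[190:350,110:310] if n=="side" else I[60:220,130:330],None,fx=2,fy=3,interpolation=3))
cv2.imwrite("pics/s3.png",np.hstack(X)[:,:,::-1])
E
```

```text
t 9.0 tcp [ 0.4161 -0.2949  0.2638] yaw 10.08 delta tool mm (before turn) [ 219.2 -114.3  111. ] turn 0.1 F [ 0.57  0.33 -0.73] w 0.042
side blue [227. 220.] all [[591.0, -348.0], [92.0, 35.0], 15.0] topz 0.0417 [[593.0, -344.0], [80.0, 11.0], 17.0] med [ 609. -341.   36.]
side blue [206. 270.] all [[610.0, -140.0], [92.0, 36.0], 11.0] topz 0.1425 [[608.0, -142.0], [83.0, 22.0], 4.0] med [ 588. -139.  137.]
side blue [209. 308.] all [[589.0, -51.0], [93.0, 36.0], 14.0] topz 0.1418 [[588.0, -46.0], [87.0, 20.0], 15.0] med [611. -42. 134.]
side red 76 [270 140] [284 147] [ 0.718 -0.104  0.144] [ 0.722 -0.075  0.194] [ 0.731 -0.055  0.204]
  hist z(mm) [0, 0, 0, 0, 0, 0, 0, 0, 1, 0, 1, 0, 2, 0, 4, 13, 2, 1, 21, 25, 6, 0, 0, 0, 0, 0, 0, 0, 0, 0, 0]
pan z 0.1034
pointer 0.97 149.4 269.7 [ 0.7332 -0.1206  0.1349]
top blue [220. 149.] all [[611.0, -145.0], [93.0, 34.0], 10.0] topz 0.1662 [[610.0, -145.0], [71.0, 14.0], 10.0] med [ 605. -146.  164.]
top blue [181. 159.] all [[590.0, -54.0], [94.0, 35.0], 13.0] topz 0.1667 [[589.0, -54.0], [71.0, 14.0], 13.0] med [585. -55. 164.]
top blue [308. 163.] all [[591.0, -351.0], [91.0, 33.0], 16.0] topz 0.0643 [[589.0, -352.0], [65.0, 14.0], 15.0] med [ 587. -353.   61.]
top red 91 [ 90 173] [ 96 190] [ 0.719 -0.09   0.154] [ 0.723 -0.072  0.193] [ 0.728 -0.056  0.201]
  hist z(mm) [0, 0, 0, 0, 0, 0, 0, 0, 0, 0, 1, 0, 0, 0, 0, 33, 2, 2, 17, 32, 4, 0, 0, 0, 0, 0, 0, 0, 0, 0, 0]
pan z 0.1025
pointer 0.9 195.2 95.6 [ 0.7164 -0.1012  0.1864]
```

View pics/s3.png

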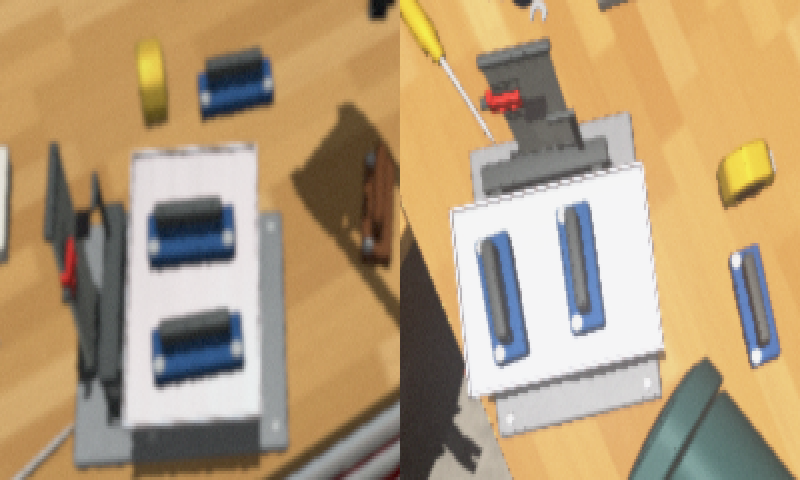

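Both weights stand upright on the pan. The pointer tip is at about 187 mm, in the bracket, whose jaws centre on about 177 and 197 mm. The 0.56 kg alternative (178 mm) doesn't fit. I hand in.

```bash
python3 -c "
from rig import *
print(state()['time_s'],sign_off())"
```

```text
the job is handed in; nothing more can be done
9.2 None
```

I added the 0.14 kg weight to the pan beside the 0.28 kg one; the pointer measured about 187 mm, inside the bracket (middle 184–187 mm), the 0.56 kg weight and bystanders were not touched, and I handed the job in at 9.2 s, though no verdict came back.

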